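# Feel the lost motion of a shuttle drive and set its pointer

### The job

Find out how much free play the shuttle of the grey drive unit has: take it by its black handle, move it gently towards the red end until you just feel the spring resistance, then towards the blue end until you just feel resistance there, without forcing the springs. Leave the shuttle standing free between the two, and set the yellow pointer so that it shows that free play (the distance the shuttle moves between one resistance and the other) on the scale, counted from its red zero line. Do not disturb the other things on the bench.

Things in the scene. Friction and masses are not known exactly. Their poses are not given: they have to be found in the camera images.
- unit: The grey drive unit, a low box fixed to the bench, 130 mm (its x) by 280 mm (its y), 44 mm high (the coloured end caps 46 mm); origin at the centre of its underside, z up. Its red end cap is at -y, its blue one at +y. A black slot for the shuttle and, 64 mm beside it on the +x side, a track for the pointer run along its y.
- shuttle_grip (a point): On the centre line of the shuttle's black handle, 78 mm above the bench: an upright block 24 mm (unit's x) by 20 mm (unit's y), top 96 mm and foot 56 mm above the bench, on a 34 x 30 mm aluminium saddle 10 mm above the unit. Axes as the unit's. The shuttle slides only along the unit's y, with a constant drag of about 1.2 N.
- slot_mid (a point): Middle of the shuttle's slot, on top of the unit. Two springs hidden under it bound the shuttle's 10 to 28 mm of free play, different each time. At each end a spring resists from nothing, by about 3 N for every mm further. A spring pushed more than 5 mm (15 N) is forced; an end is felt when its spring gives at least 0.7 mm (2 N). They push back while pressed.
- pointer_grip (a point): On the centre line of the yellow pointer's tab, 76 mm above the bench: upright, 18 mm (unit's x) by 14 mm (unit's y), top 90 mm above the bench, on a collar 16 mm wide whose top is 52 mm above it. Axes as the unit's. It slides only along the unit's y, stays where it is left (drag about 2 N) and has a thin yellow finger towards the scale.
- pointer (a joint): What the pointer shows: its distance in m from the red zero line, growing towards the blue end (unit's +y); hard stops at 0 (on the zero line) and 0.050. The white scale has a black line every 5 mm, longer every 10 mm, zero in red. It starts between 0.034 and 0.048.
- board: A loose green circuit board, 70 x 95 x 4 mm, lying in front (robot side) of the unit; not to be disturbed (origin at its underside).
- flux_jar: A small loose jar with a green cap, 44 mm across, 45 mm high, near the unit's blue end; not to be disturbed (origin at its underside).
- spool: A loose blue spool, 54 mm across, 36 mm high, near the unit's red end; not to be disturbed (origin at its underside).
- driver: A loose screwdriver with red handle, 160 mm long, to the left; not to be disturbed (origin at its underside).
- brush: A loose wooden brush, 150 mm long, to the right; not to be disturbed (origin at its underside).
- spare_coupling: A loose brass coupling, 28 mm across, 28 mm high, beyond the unit; not to be disturbed (origin at its underside).

How it is judged:
On the way, in this order (a step that is already met when the one before it is completed fails the run):
1. the shuttle has been pressed at least 0.7 mm into the spring at the red end (distance of dog_a_face from where it was at the start of the episode above 0.0007 m), for 0.05 s.
2. then the shuttle has been pressed at least 0.7 mm into the spring at the blue end (distance of dog_b_face from where it was at the start of the episode above 0.0007 m), for 0.05 s.
At the end, for the whole second after the job is handed in: The pointer shows the shuttle's free play within 2.5 mm, and the shuttle stands free, pressing neither spring (less than 0.5 mm) (horizontal distance between pointer_c0 and play_mark below 0.0025 m and distance of each of dog_a_face, dog_b_face from where it was at the start of the episode below 0.0005 m); the robot touches nothing.
It fails at once if a spring forced: the shuttle pressed more than 5 mm (15 N) into either spring (distance of any of dog_a_face, dog_b_face from where it was at the start of the episode above 0.005 m).
It fails at once if another thing on the bench moved more than 15 mm (distance of any of board, flux_jar, spool, driver, brush, spare_coupling from where it was at the start of the episode above 0.015 m).
It also fails if it takes over 67 s, if anything falls off the work surface, if the arm or the gripper's body presses on something with over 40 N, if the wrist force passes 120 N, or if a joint passes its speed limit or range.

### The arm

A 7-joint arm with a two-finger parallel gripper is mounted at the origin on the work surface. World frame = base frame: x ahead of the robot, y to its left, z up, the work surface at z = 0. Lengths are in m, angles in rad, forces in N, time in s.
With the tool pointing down it reaches from about 0.4 to 0.875 m from the base axis. Payload 19.3 kg.
Tool frame: the origin (TCP) lies at the very end of the fingers, on their centre line; the grasp point (between the pads) lies 19 mm behind it; z points along the fingers, y is the line along which they close (so a half turn about z gives the same grasp; the last joint's range is limited). The gripper opens to 85 mm and grips with 20 to 120 N. Pads are 22 mm wide; open, the fingers measure 114 mm over their backs; the gripper's body (76 mm by 85 mm) begins 54 mm behind the grasp point. The pads swing forward as they close: fully open they stand 13 mm farther back than shut.
Start: joints at [1.242, 0.521, -0.036, 1.599, 0.021, 1.021, -0.113], TCP at [0.16, -0.604, 0.231] pointing down, gripper open.
Joint ranges: [-2.91, 2.91], [-0.3, 2.13], [-1.5, 1.42], [0.17, 2.43], [-1.26, 4.41], [0.16, 1.93], [-2.52, 2.52]. Speed limits (rad/s): [1.89, 1.89, 2.39, 2.39, 3.01, 3.01, 3.01].

### API

Orientations are given as [roll, pitch, yaw] about the fixed x, y, z axes, in that order (R = Rz(yaw) Ry(pitch) Rx(roll)).
In Python, from workcell import bot, grab_frame, calibration, job gives the robot as it stands.
- The arm moves only by the shell command python3 -m creep 'ROWS' [FORCE]. ROWS is a JSON list of rows, 1 to 5 of them, each written [opening, [dx, dy, dz], [rx, ry, rz]]: the finger opening in m, then dx, dy, dz in m, then a rotation vector rx, ry, rz in rad; each row is the pose to reach, as a shift and turn from the pose commanded when the command began, along the tool's axes at that moment; what a row does not reach only later rows make up. A row lasts 1/8 s, in which the tool goes at most 0.0625 m and 0.188 rad, less where a joint would pass 70% of its speed; a pose out of reach is approached as far as the arm can. The fingers move at their own pace and stop on an object; FORCE is the grip in N (left out, the last holds). Time passes only in rows, so rows that do not move let the fingers close. It prints the time, the measured TCP pose, the force, the opening and the grip force at its end. Input that does not fit is refused with a message, and nothing moves.
- bot.observe(): the state, without advancing time (a new reading comes with each control period).
- grab_frame(name): name is "scene" or "top" or "wrist"; returns (picture, depth): 480x640x3 uint8, blue, green, red; 480x640 float32, m along the optical axis (not along the pixel's ray), 0 where there is no reading.
- calibration(name): a dict with "vfov" (degrees; the focal length in pixels is half the picture's height over the tangent of half this angle, whatever the lens; pixels are square), "cx", "cy" (the principal point, pixels), "eye" and "attitude" of the camera in the world. Camera axes: x right, y down, z forward; pixel columns grow to the right and rows downward; lengths in m; the calibration is good to about 2 mm. The wrist camera is an equidistant fisheye: a pixel r from the principal point sees the ray r / f radians off the axis. A picture is of the moment at which its call begins: read the wrist's pose just before it. calibration takes no time and is no camera call; for the wrist camera it gives the pose at the moment of the call.
- job.job_done(): hands the job in; it is judged then, once.
The state is a dict: "clock": time; "qpos": joint angles; "qd": joint speeds; "joint_efforts": joint torques, N m; "position": TCP position; "tool_rot": TCP orientation; "force": force on the tool from outside, world axes, zero at the start; "moment": the same for the moment, N m; "grip_width": finger opening in m; "finger_force": force on a finger pad.
Only numpy, scipy, OpenCV 4.12 (cv2) and the standard library are available. Lean on these libraries where they do the work, as an engineer would, in place of code of your own. Each camera call takes 0.05 s, during which the arm holds its last target. There are 200 camera calls.

## Working session

There is one attempt and no reset: what is moved stays moved. The work goes in short steps, Python scripts to look and compute and a shell command to move; the robot and the scene stay as the last step left them, time stands still between calls to the robot, and variables do not carry over. Pictures are saved under pics/ and viewed, at most 10 in all, crops included, and the job is handed in when it is done.

```bash
ls; mkdir -p pics
python3 - <<'E'
from workcell import bot, grab_frame, calibration
import cv2
s=bot.observe();print(s)
for n in("scene","top"):
    p,d=grab_frame(n);cv2.imwrite(f"pics/{n}0.png",p)
    import numpy as np;np.save(f"{n}0.npy",d);print(n,calibration(n))
E
```

```text
pics
{'clock': 0.0, 'qpos': array([ 1.24178953,  0.52203148, -0.03629125,  1.60004521,  0.02119544,
        1.02111952, -0.11280524]), 'qd': array([-0.00023437,  0.00011003, -0.0011727 , -0.00042145,  0.00084652,
        0.00086355, -0.00080692]), 'joint_efforts': array([ 2.51531965e-03, -9.27083302e+01,  1.98187485e+00, -3.69922006e+01,
        1.79535424e-02,  8.39207845e-03, -3.60902288e-05]), 'position': array([ 0.15980236, -0.60384425,  0.23070194]), 'tool_rot': array([-3.14037824e+00,  1.03336055e-04,  2.58758585e-01]), 'force': array([ 0.3267208 , -0.5335861 , -0.72593909]), 'moment': array([ 0.01054424, -0.02797592,  0.01456567]), 'finger_force': 0.0, 'grip_width': 0.08542795833714771}
scene {'vfov': 53.26266119208328, 'cx': 315.03727081916384, 'cy': 239.8616154821176, 'eye': array([ 0.95561746, -0.43503932,  0.82229385]), 'attitude': array([-2.46780041,  0.00395111,  0.71755023])}
top {'vfov': 56.70930646695321, 'cx': 317.5801399677567, 'cy': 236.81179238248023, 'eye': array([0.39358307, 0.00667305, 1.11818052]), 'attitude': array([-2.97980711, -0.03061826, -1.57071743])}
```

View pics/top0.png

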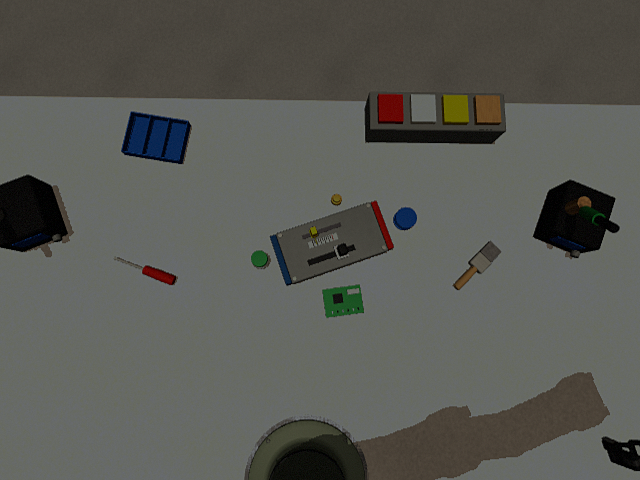

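View pics/scene0.png

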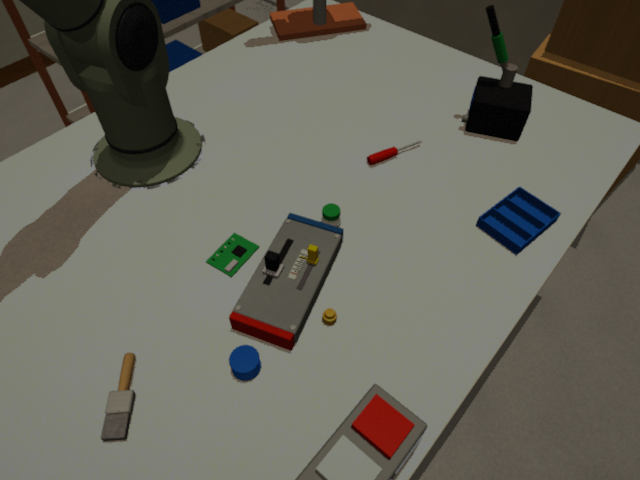

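```bash
cat > h.py <<'E'
import numpy as np, cv2
from scipy.spatial.transform import Rotation as R
from workcell import bot, grab_frame, calibration
def ray(c,uv,z):
    "pixels -> world points on the plane at height z (pinhole cameras)"
    f=240/np.tan(np.radians(c["vfov"]/2)); uv=np.atleast_2d(uv).astype(float)
    v=np.c_[(uv[:,0]-c["cx"])/f,(uv[:,1]-c["cy"])/f,np.ones(len(uv))]@R.from_euler("xyz",c["attitude"]).as_matrix().T
    return c["eye"]+v*((z-c["eye"][2])/v[:,2])[:,None]
def mask(p,lo,hi,box):
    m=cv2.inRange(cv2.cvtColor(p,cv2.COLOR_BGR2HSV),lo,hi); k=np.zeros_like(m)
    x0,y0,x1,y1=box; k[y0:y1,x0:x1]=m[y0:y1,x0:x1]; return k
def rect(m):
    c=max(cv2.findContours(m,cv2.RETR_EXTERNAL,cv2.CHAIN_APPROX_NONE)[0],key=cv2.contourArea)
    return c[:,0,:].astype(float),cv2.contourArea(c)
E
python3 - <<'E'
from h import *
c=calibration("top");p=cv2.imread("pics/top0.png")
def show(n,m,z):
    k,a=rect(m); w=ray(c,k,z)[:,:2]; r=cv2.minAreaRect((w*1000).astype(np.float32)); print(n,a,np.array(r[0]).round(1),np.array(r[1]).round(1),round(r[2],1))
    return np.array(r[0])/1000
a=show("red",mask(p,(0,150,60),(8,255,255),(360,190,395,260)),.046)
b=show("blue",mask(p,(95,100,30),(125,255,255),(265,225,300,290)),.046)
y=show("yel",mask(p,(20,120,70),(35,255,255),(300,215,325,240)),.09)
h=show("blk",mask(p,(0,0,0),(179,255,25),(334,238,358,256)),.096)
d=b-a;print("unit mid",(a+b)/2,"yaw",np.arctan2(-d[0],d[1]),"len",np.hypot(*d))
k=cv2.resize(p[185:305,255:415],None,fx=5,fy=5,interpolation=cv2.INTER_CUBIC);cv2.imwrite("pics/crop1.png",cv2.convertScaleAbs(k,alpha=2))
yaw=np.arctan2(-d[0],d[1]);ex=np.array([np.cos(yaw),np.sin(yaw)]);ey=np.array([-ex[1],ex[0]])
for n,q in(("h",h),("y",y)):print(n,(q-(a+b)/2)@ex,(q-(a+b)/2)@ey)
E
```

```text
red 238.0 [ 600.7 -185. ] [123.4  14.4] 19.2
blue 249.0 [513.8  63.9] [123.3  13.8] 19.1
yel 30.0 [577.  -12.3] [16.6 17.2] 19.0
blk 113.0 [534.4 -88.5] [25.  39.8] 25.9
unit mid [ 0.5572825  -0.06052766] yaw 0.33590486676128495 len 0.2636024460273853
h -0.0307894362964413 -0.01886156993430427
y 0.0345578423942374 0.03901209489218634
```

View pics/crop1.png

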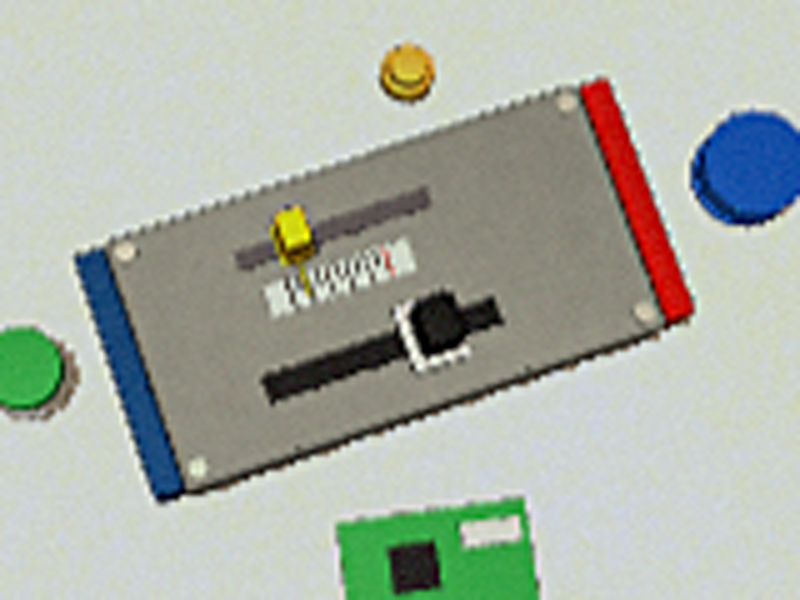

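```bash
cat >> h.py <<'E'
def to(x,y,z,yaw):
    "shift and turn in the tool's axes to a tool-down pose"
    s=bot.observe();r=R.from_euler("xyz",s["tool_rot"]);g=R.from_euler("xyz",[np.pi,0,yaw])
    print("at",s["clock"],s["position"].round(4),s["tool_rot"].round(4),"shift",r.inv().apply(np.array([x,y,z])-s["position"]).round(4),"rot",(r.inv()*g).as_rotvec().round(4))
E
python3 - <<'E'
from h import *
h=ray(calibration("top"),[343,248.5],.09)[0];print(h);to(h[0],h[1],.2,.336)
E
```

```text
[ 0.5340909  -0.08426185  0.09      ]
at 0.1 [ 0.1598 -0.6039  0.2308] [-3.1407e+00  1.0000e-04  2.5880e-01] shift [ 0.4948 -0.4066  0.0311] rot [-0.0009  0.0001 -0.0772]
```

```bash
python3 -m creep '[[0.085,[0.05,-0.04,0],[0,0,0]],[0.085,[0.1,-0.08,0],[0,0,0]],[0.085,[0.147,-0.12,0],[0,0,0]],[0.085,[0.196,-0.16,0],[0,0,0]],[0.085,[0.244,-0.2,0],[0,0,-0.04]]]' 30; python3 -m creep '[[0.085,[0.05,-0.04,0],[0,0,0]],[0.085,[0.1,-0.08,0],[0,0,0]],[0.085,[0.147,-0.12,0.01],[0,0,-0.02]],[0.085,[0.196,-0.16,0.02],[0,0,-0.04]],[0.085,[0.244,-0.2,0.03],[0,0,-0.04]]]'; python3 -c "
from h import *
to(.5341,-.0843,.2,.336)"
```

```text
clock: 0.72
position: [0.3437, -0.3491, 0.2313]
tool_rot: [3.142, 0.0, 0.299]
force: [1.0, -0.7, 0.4]
grip_width: 0.0855
finger_force: 0.0
clock: 1.35
position: [0.5151, -0.0906, 0.2018]
tool_rot: [3.141, -0.0, 0.339]
force: [1.0, -0.6, 0.6]
grip_width: 0.0854
finger_force: 0.0
at 1.35 [ 0.5151 -0.0906  0.2018] [ 3.1415 -0.      0.3388] shift [0.02   0.0003 0.0018] rot [ 0.0001 -0.      0.0028]
```

```bash
python3 -m creep '[[0.085,[0.02,0,0],[0,0,0.0028]],[0.085,[0.02,0,0],[0,0,0.0028]]]'
python3 - <<'E'
from h import *
c=calibration("wrist");p,d=grab_frame("wrist");cv2.imwrite("pics/w1.png",p);np.save("w1.npy",d);print(c)
to(.5341,-.0843,.2,.336)
E
```

```text
clock: 1.6
position: [0.5338, -0.0846, 0.2016]
tool_rot: [-3.141, 0.0, 0.338]
force: [0.2, 0.0, -0.7]
grip_width: 0.085
finger_force: 0.0
{'vfov': 65.70646984690485, 'cx': 319.0158389509559, 'cy': 231.6546314262666, 'eye': array([ 0.60935106, -0.05852951,  0.3442593 ]), 'attitude': array([ 2.81975713e+00,  8.35073346e-04, -1.23306482e+00])}
at 1.65 [ 0.5329 -0.0856  0.2017] [-3.1412e+00  9.0000e-04  3.3650e-01] shift [ 0.0015 -0.0008  0.0017] rot [-0.0004  0.0009  0.0005]
```

View pics/w1.png

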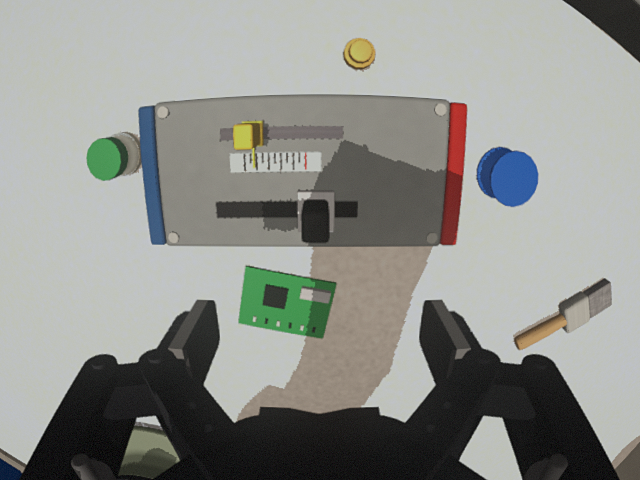

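```bash
cat >> h.py <<'E'
def fray(c,uv,z):
    "fisheye pixels -> world points at height z"
    f=240/np.tan(np.radians(c["vfov"]/2)); q=(np.atleast_2d(uv).astype(float)-[c["cx"],c["cy"]])/f
    t=np.hypot(*q.T)[:,None]; v=np.hstack([q*np.sinc(t/np.pi),np.cos(t)])
    v[:,:2]=q*np.sinc(t/np.pi); v=v@R.from_euler("xyz",c["attitude"]).as_matrix().T
    return c["eye"]+v*((z-c["eye"][2])/v[:,2])[:,None]
E
python3 - <<'E'
from h import *
c=calibration("wrist");p=cv2.imread("pics/w1.png");d=np.load("w1.npy")
def show(n,m,z):
    k,a=rect(m); w=fray(c,k,z)[:,:2]; r=cv2.minAreaRect((w*1000).astype(np.float32)); print(n,a,np.array(r[0]).round(1),np.array(r[1]).round(1),round(r[2],1)); return np.array(r[0])/1000
a=show("red",mask(p,(0,150,60),(8,255,255),(430,95,480,250)),.046)
b=show("blue",mask(p,(95,100,30),(125,255,255),(130,95,175,250)),.046)
e=b-a;yaw=np.arctan2(-e[0],e[1]);mid=(a+b)/2;print(mid,yaw)
ex=np.array([np.cos(yaw),np.sin(yaw)]);ey=np.array([-ex[1],ex[0]])
U=lambda uv,z:((fray(c,uv,z)[:,:2]-mid)@np.c_[ex,ey]*1000).round(1)
m=mask(p,(0,0,0),(179,255,35),(296,190,336,248))
for r in (205,212,220,228,234,238,242): k=np.flatnonzero(m[r]);print(r,k.min(),k.max(),p[r,315],U([[k.min()-.5,r],[k.max()+.5,r]],.096).tolist())
print("bottom",max(np.flatnonzero(m[:,315])),[round(float(d[r,315]),4) for r in range(195,250,4)])
col=p[190:248,315].sum(1);print(col.tolist())
my=mask(p,(20,100,60),(35,255,255),(225,110,275,175))
for r in range(118,172,3):
    k=np.flatnonzero(my[r]); 
    if len(k):print(r,k.min(),k.max(),p[r,k].max(1).tolist(),d[r,240].round(3))
pr=p[158];mr=mask(p,(0,100,60),(8,255,255),(290,145,325,180));ys,xs=np.nonzero(mr);print("red line",xs.mean(),ys.mean(),U([[xs.mean(),ys.mean()]],.044))
E
```

```text
red 2018.0 [ 599.9 -183.7] [122.2  14.7] 19.2
blue 1798.5 [513.4  63. ] [122.4  14.8] 19.5
[ 0.556664   -0.06038949] 0.33716905089921545
205 304 327 [30 33 33] [[-14.3, -5.5], [-14.3, -22.1]]
212 303 327 [31 36 37] [[-19.3, -4.8], [-19.3, -22.1]]
220 326 326 [36 41 39] [[-25.1, -20.7], [-25.1, -21.4]]
228 327 327 [38 38 40] [[-30.9, -21.5], [-31.0, -22.2]]
234 303 325 [37 37 38] [[-35.4, -4.5], [-35.4, -20.8]]
238 303 326 [36 38 41] [[-38.4, -4.5], [-38.4, -21.5]]Traceback (most recent call last):
  File "<stdin>", line 11, in <module>
    return umr_minimum(a, axis, None, out, keepdims, initial, where)
ValueError: zero-size array to reduction operation minimum which has no identity
```

Run:
```python
from h import *
c=calibration("wrist");p=cv2.imread("pics/w1.png")
yaw=.337;mid=np.array([.5567,-.0604]);ex=np.array([np.cos(yaw),np.sin(yaw)]);ey=np.array([-ex[1],ex[0]])
U=lambda uv,z:((fray(c,uv,z)[:,:2]-mid)@np.c_[ex,ey]*1000).round(1).tolist()
m=mask(p,(0,0,0),(179,255,50),(296,190,336,250))
for r in (225,238): k=np.flatnonzero(m[r]);print(r,k.min(),k.max(),U([[k.min()-.5,r],[k.max()+.5,r]],.096))
k=np.flatnonzero(m[:,315]);print("bottom",k.max(),U([[315,k.max()+.5]],.096))
my=mask(p,(20,100,60),(35,255,255),(225,110,275,175))
for r in range(118,172,3):
    k=np.flatnonzero(my[r])
    if len(k):print(r,k.min(),k.max(),p[r,k].max(1).tolist())
mr=mask(p,(0,100,60),(8,255,255),(290,145,325,180));ys,xs=np.nonzero(mr);print("red line",xs.mean(),ys.mean(),U([[xs.mean(),ys.mean()]],.044))
h=mid-.0315*ex-.013*ey;print(h);to(*h,.13,.337);to(*h,.061,.337)
```

```text
225 302 328 [[-28.8, -3.9], [-28.8, -22.8]]
238 302 328 [[-38.4, -3.8], [-38.4, -22.9]]
bottom 241 [[-41.1, -13.3]]
121 243 262 [167, 162, 161, 163, 158, 152, 152, 156, 158, 165, 167, 165, 159, 161, 172, 176, 179, 183, 162, 124]
124 237 262 [154, 154, 154, 155, 156, 156, 157, 160, 163, 162, 166, 167, 161, 144, 110, 88, 91, 91, 88, 86, 88, 113, 151, 149, 118]
127 233 262 [171, 195, 194, 193, 194, 194, 196, 196, 194, 195, 195, 196, 196, 196, 196, 196, 193, 193, 179, 129, 88, 87, 89, 89, 85, 82, 90, 153, 151, 113]
130 233 262 [167, 194, 193, 196, 195, 195, 193, 194, 194, 193, 196, 193, 194, 195, 193, 195, 193, 193, 181, 135, 87, 83, 87, 88, 87, 81, 90, 158, 164, 118]
133 233 262 [180, 195, 192, 194, 195, 195, 195, 193, 196, 192, 194, 195, 194, 194, 193, 195, 196, 191, 181, 139, 88, 84, 85, 87, 86, 84, 88, 143, 162, 113]
136 233 262 [184, 194, 192, 194, 194, 194, 194, 195, 192, 194, 194, 194, 193, 195, 194, 194, 195, 194, 186, 141, 90, 83, 84, 85, 86, 81, 99, 146, 161, 117]
139 233 262 [154, 190, 194, 195, 193, 195, 193, 195, 193, 195, 194, 194, 195, 195, 195, 194, 195, 180, 186, 143, 94
[... 261 characters left out ...]
95, 196, 194, 195, 195, 192, 194, 151, 98, 84, 83, 92, 122, 138, 141, 154, 153, 134]
148 234 254 [162, 187, 193, 192, 192, 191, 193, 193, 192, 192, 192, 193, 192, 192, 192, 191, 188, 176, 152, 196, 130]
151 252 254 [175, 198, 134]
154 253 254 [199, 133]
157 253 254 [197, 147]
160 253 254 [193, 151]
163 253 254 [193, 168]
166 253 254 [193, 188]
red line 305.05882352941177 160.64705882352942 [[9.6, -4.9]]
[ 0.53127039 -0.08308447]
at 1.65 [ 0.5329 -0.0856  0.2017] [-3.1412e+00  9.0000e-04  3.3650e-01] shift [-0.0007 -0.0029  0.0717] rot [-0.0004  0.0009 -0.0005]
at 1.65 [ 0.5329 -0.0856  0.2017] [-3.1412e+00  9.0000e-04  3.3650e-01] shift [-0.0006 -0.0029  0.1407] rot [-0.0004  0.0009 -0.0005]
```

```bash
python3 -m creep '[[0.06,[0.001,-0.0026,0.05],[0,0,0]],[0.06,[0.001,-0.0026,0.1],[0,0,0]],[0.06,[0.001,-0.0026,0.1],[0,0,0]],[0.06,[0.001,-0.0026,0.1],[0,0,0]]]' 30; python3 -c "
from h import *
to(.5327,-.083,.061,.337)"
```

```text
clock: 2.15
position: [0.5337, -0.0835, 0.1038]
tool_rot: [3.141, -0.001, 0.335]
force: [0.8, -0.3, 0.9]
grip_width: 0.0601
finger_force: 0.0
at 2.15 [ 0.5337 -0.0835  0.1038] [ 3.1409e+00 -1.1000e-03  3.3510e-01] shift [-0.0008 -0.0008  0.0428] rot [ 0.0007 -0.0011 -0.0019]
```

```bash
python3 -m creep '[[0.06,[0,0,0.015],[0,0,-0.002]],[0.06,[0,0,0.03],[0,0,-0.002]],[0.06,[-0.0004,-0.0004,0.042],[0,0,-0.002]],[0.06,[-0.0004,-0.0004,0.042],[0,0,-0.002]]]'
python3 - <<'E'
from h import *
to(.5327,-.083,.061,.337)
p,d=grab_frame("wrist");cv2.imwrite("pics/w2.png",p)
to(.5327,-.083,.061,.337)
E
```

```text
clock: 2.65
position: [0.5321, -0.0825, 0.0591]
tool_rot: [-3.141, 0.002, 0.338]
force: [0.2, 0.3, -0.2]
grip_width: 0.06
finger_force: 0.0
at 2.65 [ 0.5321 -0.0825  0.0591] [-3.1408e+00  1.6000e-03  3.3810e-01] shift [ 0.0004  0.0006 -0.0019] rot [-0.0008  0.0016  0.0011]
at 2.7 [ 0.5325 -0.0825  0.0597] [-3.1411e+00  9.0000e-04  3.3820e-01] shift [ 0.0001  0.0005 -0.0013] rot [-0.0004  0.0009  0.0012]
```

View pics/w2.png

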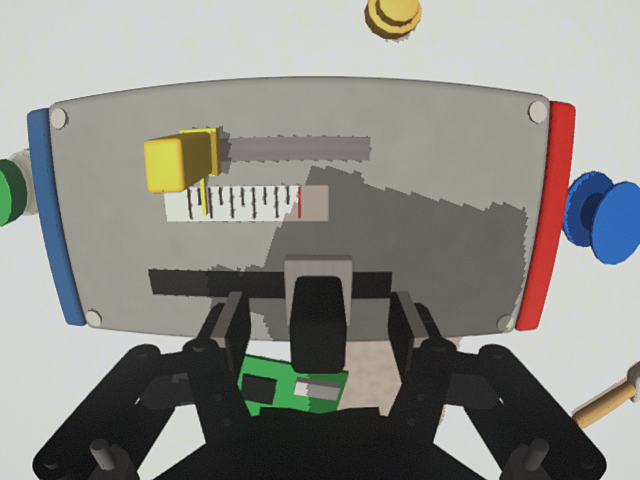

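```bash
python3 -m creep '[[0.01,[0,0,0],[0,0,0]],[0.01,[0,0,0],[0,0,0]],[0.01,[0,0,0],[0,0,0]],[0.01,[0,0,0],[0,0,0]],[0.01,[0,0,0],[0,0,0]]]' 40;  python3 -m creep '[[0.01,[0,0,0],[0,0,0]],[0.01,[0,0,0],[0,0,0]],[0.01,[0,0,0],[0,0,0]],[0.01,[0,0,0],[0,0,0]],[0.01,[0,0,0],[0,0,0]]]'
python3 - <<'E'
from h import *
import time
for i in range(3): s=bot.observe();print(s["position"],s["force"])
E
```

```text
clock: 3.32
position: [0.533, -0.0827, 0.0606]
tool_rot: [3.141, -0.001, 0.338]
force: [-0.7, 0.3, 6.1]
grip_width: 0.0196
finger_force: 40.0
clock: 3.95
position: [0.533, -0.0827, 0.0606]
tool_rot: [3.141, -0.001, 0.338]
force: [-0.2, 0.7, 6.0]
grip_width: 0.0193
finger_force: 40.0
[ 0.5329801  -0.0826789   0.06055286] [-0.19609231  0.74210473  5.97078444]
[ 0.5329801  -0.0826789   0.06055286] [-0.19609231  0.74210473  5.97078444]
[ 0.5329801  -0.0826789   0.06055286] [-0.19609231  0.74210473  5.97078444]
```

```bash
cat > l.py <<'E'
from h import *
yaw=.337;mid=np.array([.5567,-.0604]);ex=np.array([np.cos(yaw),np.sin(yaw)]);ey=np.array([-ex[1],ex[0]])
s=bot.observe();q=(s["position"][:2]-mid)*1000
print("t %.2f unit x %.2f y %.2f | Fx %.1f Fy %.1f grip %.4f yaw %.4f"%(s["clock"],q@ex,q@ey,s["force"][:2]@ex,s["force"][:2]@ey,s["grip_width"],s["tool_rot"][2]))
E
python3 l.py
python3 -m creep '[[0.01,[0,0.0005,0],[0,0,0]],[0.01,[0,0.001,0],[0,0,0]],[0.01,[0,0.0015,0],[0,0,0]],[0.01,[0,0.0015,0],[0,0,0]]]' >/dev/null; python3 l.py
python3 -m creep '[[0.01,[0,0.0005,0],[0,0,0]],[0.01,[0,0.001,0],[0,0,0]],[0.01,[0,0.0015,0],[0,0,0]],[0.01,[0,0.0015,0],[0,0,0]]]' >/dev/null; python3 l.py
```

```text
t 3.95 unit x -29.75 y -13.18 | Fx 0.1 Fy 0.8 grip 0.0193 yaw 0.3379
t 4.45 unit x -29.74 y -14.66 | Fx -1.4 Fy 0.3 grip 0.0194 yaw 0.3379
t 4.95 unit x -29.75 y -16.18 | Fx -1.5 Fy 0.5 grip 0.0194 yaw 0.3378
```

```bash
python3 -m creep '[[0.01,[0,0.0005,0],[0,0,0]],[0.01,[0,0.001,0],[0,0,0]],[0.01,[0,0.0015,0],[0,0,0]],[0.01,[0,0.0015,0],[0,0,0]]]' >/dev/null; python3 l.py
python3 -m creep '[[0.01,[0,0.0005,0],[0,0,0]],[0.01,[0,0.001,0],[0,0,0]],[0.01,[0,0.0015,0],[0,0,0]],[0.01,[0,0.0015,0],[0,0,0]]]' >/dev/null; python3 l.py
```

```text
t 5.45 unit x -29.75 y -17.57 | Fx -2.0 Fy 0.8 grip 0.0195 yaw 0.3379
t 5.95 unit x -29.75 y -18.57 | Fx -2.2 Fy 4.8 grip 0.0195 yaw 0.3383
```

```bash
python3 -m creep '[[0.01,[0,0,0],[0,0,0]],[0.01,[0,0,0],[0,0,0]],[0.01,[0,0,0],[0,0,0]]]' >/dev/null; python3 l.py
python3 -m creep '[[0.01,[0,0.0005,0],[0,0,0]],[0.01,[0,0.0005,0],[0,0,0]],[0.01,[0,0.0005,0],[0,0,0]]]' >/dev/null; python3 l.py
python3 -m creep '[[0.01,[0,0.0005,0],[0,0,0]],[0.01,[0,0.0005,0],[0,0,0]],[0.01,[0,0.0005,0],[0,0,0]]]' >/dev/null; python3 l.py
```

```text
t 6.33 unit x -29.77 y -18.56 | Fx -2.6 Fy 4.5 grip 0.0197 yaw 0.3383
t 6.70 unit x -29.75 y -18.89 | Fx -2.1 Fy 4.4 grip 0.0193 yaw 0.3385
t 7.08 unit x -29.75 y -19.21 | Fx -2.8 Fy 6.7 grip 0.0198 yaw 0.3386
```

```bash
python3 -m creep '[[0.01,[0,-0.003,0],[0,0,0]],[0.01,[0,-0.006,0],[0,0,0]],[0.01,[0,-0.009,0],[0,0,0]],[0.01,[0,-0.012,0],[0,0,0]],[0.01,[0,-0.012,0],[0,0,0]]]' >/dev/null; python3 l.py
python3 -m creep '[[0.01,[0,-0.0005,0],[0,0,0]],[0.01,[0,-0.001,0],[0,0,0]],[0.01,[0,-0.0015,0],[0,0,0]],[0.01,[0,-0.0015,0],[0,0,0]]]' >/dev/null; python3 l.py
python3 -m creep '[[0.01,[0,-0.0005,0],[0,0,0]],[0.01,[0,-0.001,0],[0,0,0]],[0.01,[0,-0.0015,0],[0,0,0]],[0.01,[0,-0.0015,0],[0,0,0]]]' >/dev/null; python3 l.py
```

```text
t 7.70 unit x -29.75 y -8.03 | Fx -0.4 Fy 0.8 grip 0.0194 yaw 0.3381
t 8.20 unit x -29.75 y -6.88 | Fx -1.1 Fy -0.8 grip 0.0196 yaw 0.3378
t 8.70 unit x -29.78 y -5.37 | Fx -1.7 Fy -0.4 grip 0.0195 yaw 0.3378
```

```bash
python3 -m creep '[[0.01,[0,-0.0005,0],[0,0,0]],[0.01,[0,-0.001,0],[0,0,0]],[0.01,[0,-0.0015,0],[0,0,0]],[0.01,[0,-0.0015,0],[0,0,0]]]' >/dev/null; python3 l.py
python3 -m creep '[[0.01,[0,-0.0005,0],[0,0,0]],[0.01,[0,-0.001,0],[0,0,0]],[0.01,[0,-0.0015,0],[0,0,0]],[0.01,[0,-0.0015,0],[0,0,0]]]' >/dev/null; python3 l.py
```

```text
t 9.20 unit x -29.77 y -3.89 | Fx -0.4 Fy -0.8 grip 0.0196 yaw 0.3377
t 9.70 unit x -29.78 y -2.37 | Fx -0.4 Fy -0.6 grip 0.0197 yaw 0.3378
```

```bash
python3 -m creep '[[0.01,[0,-0.0005,0],[0,0,0]],[0.01,[0,-0.001,0],[0,0,0]],[0.01,[0,-0.0015,0],[0,0,0]],[0.01,[0,-0.0015,0],[0,0,0]]]' >/dev/null; python3 l.py
python3 -m creep '[[0.01,[0,-0.0005,0],[0,0,0]],[0.01,[0,-0.001,0],[0,0,0]],[0.01,[0,-0.0015,0],[0,0,0]],[0.01,[0,-0.0015,0],[0,0,0]]]' >/dev/null; python3 l.py
```

```text
t 10.20 unit x -29.78 y -0.90 | Fx -0.9 Fy -0.1 grip 0.0195 yaw 0.3377
t 10.70 unit x -29.76 y 0.63 | Fx -1.2 Fy -0.2 grip 0.0194 yaw 0.3377
```

```bash
python3 -m creep '[[0.01,[0,-0.0005,0],[0,0,0]],[0.01,[0,-0.001,0],[0,0,0]],[0.01,[0,-0.0015,0],[0,0,0]],[0.01,[0,-0.0015,0],[0,0,0]]]' >/dev/null; python3 l.py
python3 -m creep '[[0.01,[0,-0.0005,0],[0,0,0]],[0.01,[0,-0.001,0],[0,0,0]],[0.01,[0,-0.0015,0],[0,0,0]],[0.01,[0,-0.0015,0],[0,0,0]]]' >/dev/null; python3 l.py
```

```text
t 11.20 unit x -29.77 y 2.15 | Fx -0.5 Fy -0.4 grip 0.0196 yaw 0.3378
t 11.70 unit x -29.77 y 3.61 | Fx -1.7 Fy -0.2 grip 0.0196 yaw 0.3378
```

```bash
python3 -m creep '[[0.01,[0,-0.0005,0],[0,0,0]],[0.01,[0,-0.001,0],[0,0,0]],[0.01,[0,-0.0015,0],[0,0,0]],[0.01,[0,-0.0015,0],[0,0,0]]]' >/dev/null; python3 l.py
python3 -m creep '[[0.01,[0,-0.0005,0],[0,0,0]],[0.01,[0,-0.001,0],[0,0,0]],[0.01,[0,-0.0015,0],[0,0,0]],[0.01,[0,-0.0015,0],[0,0,0]]]' >/dev/null; python3 l.py
```

```text
t 12.20 unit x -29.77 y 5.15 | Fx -1.4 Fy -1.3 grip 0.0194 yaw 0.3378
t 12.70 unit x -29.77 y 6.61 | Fx -0.7 Fy 0.0 grip 0.0194 yaw 0.3377
```

```bash
python3 -m creep '[[0.01,[0,-0.0005,0],[0,0,0]],[0.01,[0,-0.001,0],[0,0,0]],[0.01,[0,-0.0015,0],[0,0,0]],[0.01,[0,-0.0015,0],[0,0,0]]]' >/dev/null; python3 l.py
python3 -m creep '[[0.01,[0,-0.0005,0],[0,0,0]],[0.01,[0,-0.001,0],[0,0,0]],[0.01,[0,-0.0015,0],[0,0,0]],[0.01,[0,-0.0015,0],[0,0,0]]]' >/dev/null; python3 l.py
```

```text
t 13.20 unit x -29.75 y 8.13 | Fx -1.0 Fy -1.0 grip 0.0195 yaw 0.3378
t 13.70 unit x -29.76 y 9.66 | Fx -0.8 Fy -1.0 grip 0.0193 yaw 0.3378
```

```bash
python3 -m creep '[[0.01,[0,-0.0005,0],[0,0,0]],[0.01,[0,-0.001,0],[0,0,0]],[0.01,[0,-0.0015,0],[0,0,0]],[0.01,[0,-0.0015,0],[0,0,0]]]' >/dev/null; python3 l.py
python3 -m creep '[[0.01,[0,-0.0005,0],[0,0,0]],[0.01,[0,-0.0005,0],[0,0,0]],[0.01,[0,-0.0005,0],[0,0,0]]]' >/dev/null; python3 l.py
python3 -m creep '[[0.01,[0,-0.0005,0],[0,0,0]],[0.01,[0,-0.0005,0],[0,0,0]],[0.01,[0,-0.0005,0],[0,0,0]]]' >/dev/null; python3 l.py
```

```text
t 14.20 unit x -29.78 y 10.89 | Fx -0.8 Fy -3.3 grip 0.0194 yaw 0.3375
t 14.57 unit x -29.79 y 11.26 | Fx -0.2 Fy -4.1 grip 0.0196 yaw 0.3375
t 14.95 unit x -29.79 y 11.62 | Fx 0.2 Fy -4.9 grip 0.0195 yaw 0.3373
```

```bash
python3 -m creep '[[0.01,[0,-0.0005,0],[0,0,0]],[0.01,[0,-0.0005,0],[0,0,0]],[0.01,[0,-0.0005,0],[0,0,0]]]' >/dev/null; python3 l.py
python3 -m creep '[[0.01,[0,0.004,0],[0,0,0]],[0.01,[0,0.008,0],[0,0,0]],[0.01,[0,0.012,0],[0,0,0]],[0.01,[0,0.014,0],[0,0,0]],[0.01,[0,0.014,0],[0,0,0]]]' >/dev/null; python3 l.py
python3 -m creep '[[0.05,[0,0,0],[0,0,0]],[0.05,[0,0,0],[0,0,0]],[0.05,[0,0,0],[0,0,0]],[0.05,[0,0,0],[0,0,0]]]' >/dev/null; python3 l.py
python3 -m creep '[[0.06,[0,0,-0.04],[0,0,0]],[0.06,[0,0,-0.08],[0,0,0]],[0.06,[0,0,-0.08],[0,0,0]]]' >/dev/null; python3 l.py
python3 - <<'E'
from h import *
c=calibration("wrist");p,d=grab_frame("wrist");cv2.imwrite("pics/w3.png",p)
np.save("c3.npy",c,allow_pickle=True)
E
```

```text
t 15.32 unit x -29.77 y 11.97 | Fx -0.1 Fy -5.5 grip 0.0196 yaw 0.3372
t 15.95 unit x -29.78 y -1.38 | Fx -1.9 Fy -1.5 grip 0.0194 yaw 0.3377
t 16.45 unit x -30.00 y -1.04 | Fx -0.1 Fy 0.1 grip 0.0503 yaw 0.3380
t 16.82 unit x -28.72 y -1.73 | Fx -0.0 Fy -0.2 grip 0.0599 yaw 0.3376
```

View pics/w3.png

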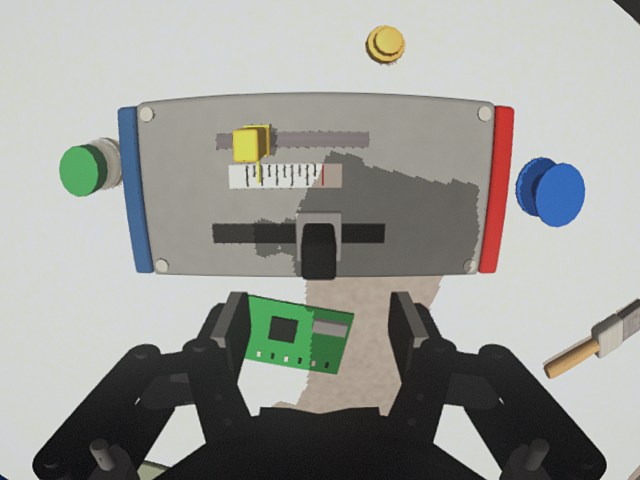

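Run:
```python
from h import *
c=np.load("c3.npy",allow_pickle=True).item();p=cv2.imread("pics/w3.png")
yaw=.337;mid=np.array([.5567,-.0604]);ex=np.array([np.cos(yaw),np.sin(yaw)]);ey=np.array([-ex[1],ex[0]])
U=lambda uv,z:((fray(c,uv,z)[:,:2]-mid)@np.c_[ex,ey]*1000).round(1).tolist()
mr=mask(p,(0,100,60),(8,255,255),(310,160,335,195));ys,xs=np.nonzero(mr);print("red",U([[xs.mean(),ys.mean()]],.046))
my=mask(p,(20,100,60),(35,255,255),(245,168,275,186));ys,xs=np.nonzero(my);print("finger",xs.mean(),ys.mean(),U([[xs.mean(),ys.mean()]],.047))
mt=cv2.inRange(p,(0,0,175),(120,255,255));mt[:, :225]=0;mt[:,275:]=0;mt[:110]=0;mt[166:]=0;mt=cv2.morphologyEx(mt,cv2.MORPH_OPEN,np.ones((5,5)))
k,a=rect(mt);print(k.min(0),k.max(0));w=np.array(U(k,.09));print("tab top",w.min(0),w.max(0))
h=np.array(w.min(0)+w.max(0))/2e3;t=mid+h[0]*ex+h[1]*ey;print(t);to(*t,.141,.337)
```

```text
red [[11.0, -4.4]]
finger 258.1842105263158 174.31578947368422 [[11.6, 37.6]]
[233. 130.] [257. 161.]
tab top [25.9 30.6] [42.9 43.8]
[ 0.57686458 -0.01391785]
at 16.875 [ 0.5293 -0.0715  0.1411] [ 3.1406e+00 -1.9000e-03  3.3780e-01] shift [ 0.0639 -0.0386  0.0001] rot [ 0.001  -0.0019  0.0008]
```

```bash
python3 -m creep '[[0.06,[0.03,-0.018,0],[0,0,0]],[0.06,[0.064,-0.0386,0],[0,0,0]],[0.06,[0.064,-0.0386,0],[0,0,0]],[0.06,[0.064,-0.0386,0],[0,0,0]]]' >/dev/null; python3 l.py
python3 -m creep '[[0.06,[0,0,0.03],[0,0,0]],[0.06,[0,0,0.055],[0,0,0]],[0.06,[0,0,0.08],[0,0,0]],[0.06,[0,0,0.08],[0,0,0]],[0.06,[0,0,0.08],[0,0,0]]]'; python3 l.py
python3 - <<'E'
from h import *
p,d=grab_frame("wrist");cv2.imwrite("pics/w4.png",p)
E
```

```text
t 17.38 unit x 33.12 y 37.50 | Fx -0.8 Fy -0.7 grip 0.0604 yaw 0.3381
clock: 18.0
position: [0.5764, -0.0142, 0.0608]
tool_rot: [3.141, -0.0, 0.337]
force: [-0.3, 0.5, -0.3]
grip_width: 0.0603
finger_force: 0.0
t 18.00 unit x 33.91 y 37.09 | Fx -0.1 Fy 0.6 grip 0.0603 yaw 0.3373
```

View pics/w4.png

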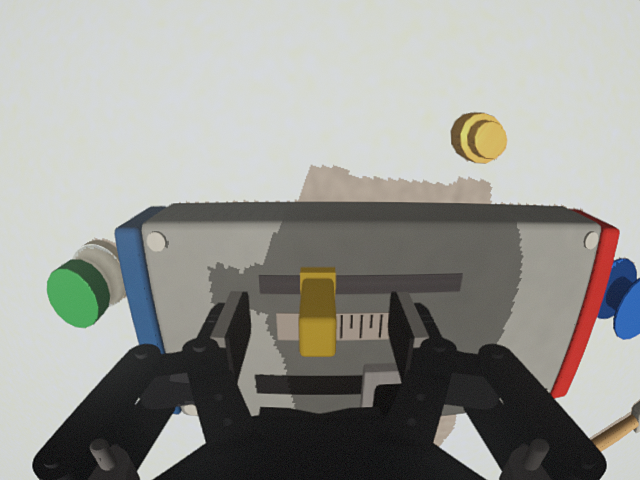

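```bash
python3 -m creep '[[0.005,[0,0,0],[0,0,0]],[0.005,[0,0,0],[0,0,0]],[0.005,[0,0,0],[0,0,0]],[0.005,[0,0,0],[0,0,0]],[0.005,[0,0,0],[0,0,0]]]' 30; python3 -m creep '[[0.005,[0,0,0],[0,0,0]],[0.005,[0,0,0],[0,0,0]]]' >/dev/null; python3 l.py
python3 -m creep '[[0.005,[0,0.004,0],[0,0,0]],[0.005,[0,0.008,0],[0,0,0]],[0.005,[0,0.012,0],[0,0,0]],[0.005,[0,0.0146,0],[0,0,0]],[0.005,[0,0.0146,0],[0,0,0]]]' ; python3 l.py
python3 -m creep '[[0.03,[0,0,0],[0,0,0]],[0.04,[0,0,0],[0,0,0]],[0.05,[0,0,0],[0,0,0]],[0.05,[0,0,0],[0,0,0]]]' >/dev/null; python3 l.py
python3 -m creep '[[0.05,[0,0,-0.05],[0,0,0]],[0.05,[0,0,-0.1],[0,0,0]],[0.05,[-0.05,0,-0.1],[0,0,0]],[0.05,[-0.07,0,-0.1],[0,0,0]],[0.05,[-0.07,0,-0.1],[0,0,0]]]' >/dev/null
python3 - <<'E'
from h import *
c=calibration("wrist");p,d=grab_frame("wrist");cv2.imwrite("pics/w5.png",p)
np.save("c5.npy",c,allow_pickle=True)
cv2.imwrite("pics/w5c.png",cv2.resize(p[100:300,160:480],None,fx=2.5,fy=2.5,interpolation=cv2.INTER_CUBIC))
E
```

```text
clock: 18.68
position: [0.5765, -0.0137, 0.0606]
tool_rot: [3.141, -0.0, 0.338]
force: [-1.3, -0.3, 6.8]
grip_width: 0.0133
finger_force: 32.9
t 18.93 unit x 34.15 y 37.50 | Fx -1.5 Fy -0.2 grip 0.0133 yaw 0.3379
clock: 19.55
position: [0.5814, -0.0277, 0.0606]
tool_rot: [3.141, -0.0, 0.338]
force: [-1.4, -0.5, 5.9]
grip_width: 0.0137
finger_force: 32.8
t 19.55 unit x 34.15 y 22.67 | Fx -1.5 Fy 0.0 grip 0.0137 yaw 0.3377
t 20.05 unit x 33.99 y 22.98 | Fx 0.1 Fy -0.1 grip 0.0504 yaw 0.3380
```

View pics/w5c.png

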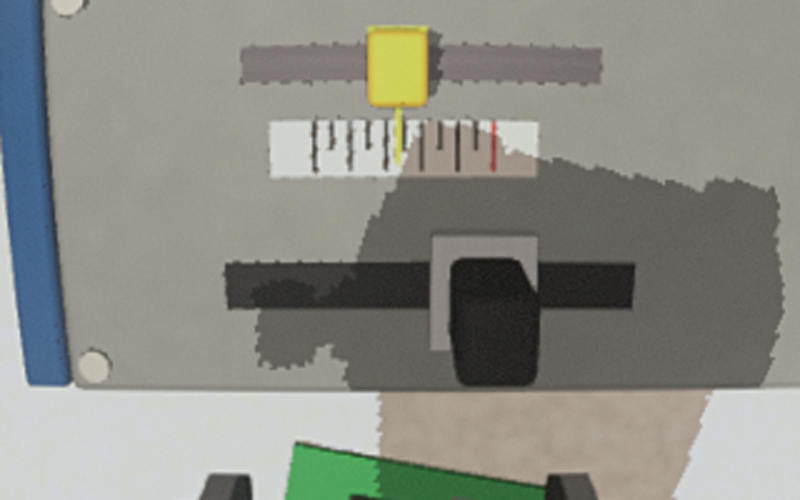

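```bash
python3 l.py
python3 - <<'E'
from h import *
p=cv2.imread("pics/w5.png").astype(int)
y0=100+140/2.5
seg=p[153:162,260:380]
S=seg.mean(0)  # bgr per col
yel=S[:,2]-S[:,0]; red=S[:,2]-S[:,1]; dark=S.sum(1)
def cen(v,lo,hi):
    i=np.arange(lo-260,hi-260);w=v[i]-np.median(v[i]);w=np.clip(w-.3*w.max(),0,None);return (w*(i+260)).sum()/w.sum()
f=cen(yel,313,327);r=cen(red,350,366);b=[cen(-dark,x-4,x+5) for x in (286,300,314,329,343)]
print(f,r,b)
l50=b[0];print("reading lin",(r-f)/(r-l50)*50, [(r-x)/(r-l50)*50 for x in b])
E
```

```text
t 20.73 unit x -35.89 y 22.70 | Fx -0.0 Fy -0.2 grip 0.0499 yaw 0.3376
319.070409206193 357.0667372019207 [np.float64(285.3504828598859), np.float64(299.57557024698775), np.float64(313.9061685490878), np.float64(328.34200446856045), np.float64(342.54631500943145)]
reading lin 26.49073654524164 [np.float64(50.0), np.float64(40.08238263583983), np.float64(30.091203904060677), np.float64(20.026654345585325), np.float64(10.123522432750965)]
```

```bash
python3 -m creep '[[0.05,[0.05,0,0],[0,0,0]],[0.05,[0.07,0,0],[0,0,0]],[0.05,[0.07,0,0.04],[0,0,0]],[0.05,[0.07,0,0.08],[0,0,0]],[0.05,[0.07,0,0.1],[0,0,0]]]' >/dev/null
python3 -m creep '[[0.05,[0,0,0],[0,0,0]],[0.05,[0,0,0],[0,0,0]]]' ; python3 l.py
python3 -m creep '[[0.005,[0,0,0],[0,0,0]],[0.005,[0,0,0],[0,0,0]],[0.005,[0,0,0],[0,0,0]],[0.005,[0,0,0],[0,0,0]],[0.005,[0,0,0],[0,0,0]]]' >/dev/null; python3 -m creep '[[0.005,[0,0,0],[0,0,0]],[0.005,[0,0,0],[0,0,0]]]' >/dev/null; python3 l.py
```

```text
clock: 21.6
position: [0.582, -0.0271, 0.0609]
tool_rot: [3.141, -0.001, 0.338]
force: [0.3, -0.0, 0.2]
grip_width: 0.0501
finger_force: 0.0
t 21.60 unit x 34.88 y 23.02 | Fx 0.3 Fy -0.1 grip 0.0501 yaw 0.3383
t 22.48 unit x 34.41 y 22.78 | Fx -1.2 Fy 0.2 grip 0.0134 yaw 0.3378
```

```bash
python3 -m creep '[[0.005,[0,-0.0006,0],[0,0,0]],[0.005,[0,-0.0012,0],[0,0,0]],[0.005,[0,-0.0012,0],[0,0,0]],[0.005,[0,-0.0012,0],[0,0,0]]]' >/dev/null; python3 l.py
python3 -m creep '[[0.03,[0,0,0],[0,0,0]],[0.04,[0,0,0],[0,0,0]],[0.05,[0,0,0],[0,0,0]],[0.05,[0,0,0],[0,0,0]]]' >/dev/null; python3 l.py
python3 -m creep '[[0.05,[0,0,-0.05],[0,0,0]],[0.05,[0,0,-0.1],[0,0,0]],[0.05,[-0.05,0,-0.1],[0,0,0]],[0.05,[-0.07,0,-0.1],[0,0,0]],[0.05,[-0.07,0,-0.1],[0,0,0]]]' >/dev/null
python3 -m creep '[[0.05,[0,0,0],[0,0,0]],[0.05,[0,0,0],[0,0,0]]]'
python3 - <<'E'
from h import *
p,d=grab_frame("wrist");cv2.imwrite("pics/w6.png",p)
cv2.imwrite("pics/w6c.png",cv2.resize(p[100:300,160:480],None,fx=2.5,fy=2.5,interpolation=cv2.INTER_CUBIC))
E
```

```text
t 22.98 unit x 34.37 y 23.67 | Fx -0.9 Fy -1.5 grip 0.0136 yaw 0.3376
t 23.48 unit x 34.00 y 24.23 | Fx -0.3 Fy 0.4 grip 0.0499 yaw 0.3380
clock: 24.35
position: [0.5153, -0.0491, 0.16]
tool_rot: [-3.141, -0.0, 0.338]
force: [-0.2, 0.2, -0.6]
grip_width: 0.05
finger_force: 0.0
```

View pics/w6c.png

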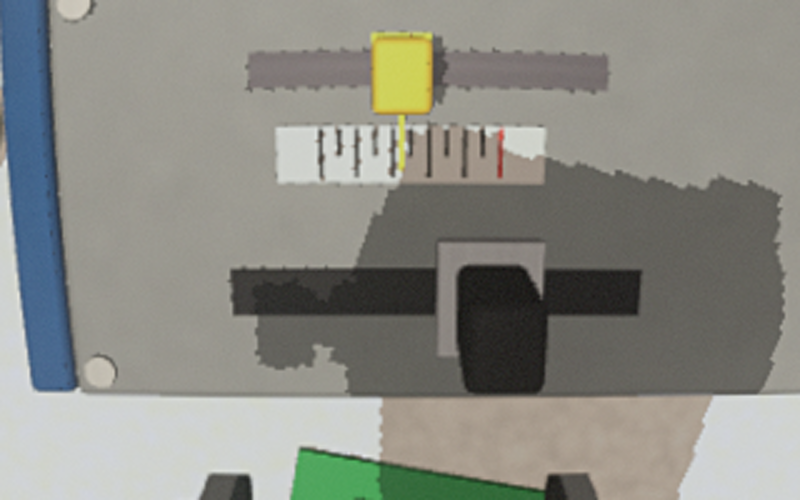

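The pointer finger is at column 402, the red zero at 501 and the scale runs 36 px per 10 mm, so it reads about 27.5 mm. The shuttle stands free mid-slot and the gripper is clear.

```bash
python3 -c "
from workcell import job
print(job.job_done())"
```

```text
the job is handed in; nothing more can be done
None
```

I measured the shuttle's free play at about 27.6 mm and set the yellow pointer to about 27.5 mm on the scale. The shuttle stands free near the middle, the gripper is clear, and I handed the job in at about 24 s; no verdict came back.

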